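# Cover a board on its test jig and hold it down

## Task

A green circuit board waits on the sprung bed of the aluminium test jig: flip the small black cap at the jig's far end right back, off the locating pin it hides. Then pick up the loose grey cover plate by its bar, set it square over the board so that the blind hole in its underside drops on the pin and the plate sits flat, and press it down until the sprung bed is at the bottom of its travel. Finish while still holding the plate pressed down, with the cap left open and nothing else on the bench pushed away.

Things in the scene. Friction and masses are not known exactly. Their poses are not given: they have to be found in the camera images.
- jig: fixed test jig, on the left or the right: aluminium base 34 mm high, x -80 to +85, y -55 to +55 mm about its origin, which lies on the bench under the bed's centre. Its x axis points roughly away from the robot, to the cap's end. On it rides the sprung bed, a green board 110 (x) by 80 mm centred on the origin, top 55 mm above the bench; see bed. The pin is fixed to the base.
- pin_foot (a point): axis of the fixed upright locating pin, at the height of the unpressed bed's top: x +35, y 0, z +55 mm in the jig's frame. The pin is steel, 10 mm in diameter, and stands 10 mm above the unpressed bed; its top 5 mm taper to a nose 5 mm across. Hidden under the cap while that is shut, and under the plate later.
- jig_tail (a point): point in the jig's frame at x -45, y 0, z +55 mm (top of the unpressed bed, end near the robot); the plate's point cover_tail belongs over it.
- cap (a joint): angle of the black flip cap over the pin, rad: 0 shut (starts 0 to 0.2), 2.3 fully back; past 1.6 it clears the plate. A stiff hinge (0.015 N m) holds it where it is left. Hinge along the jig's y, at x +68, z +56 mm in its frame. Shut, it is a hollow box from the hinge 45 mm towards -x, 26 mm wide, top 72 mm above the bench, with a lip at its free end.
- cap_lip (a point): middle of the top edge of the cap's upright lip, 8 mm thick (x), 26 mm wide (y), moving with the cap; shut: x +27, y 0, z +96 mm in the jig's frame. Pinched across its 26 mm width from above and led in an arc about the hinge, the cap turns between the pads; a plain level push on the lip jams.
- bed (a joint): how far the sprung bed is pressed down, m: 0 up, 0.005 at its bottom stop. With the plate resting on it the bed stays up; about 5 N more starts it down and about 10 N more takes it to the stop.
- cover: loose grey plate 110 (x) x 80 x 22 mm, 0.2 to 0.33 kg, hole side down on the bench, on the side without the jig. Origin: centre of its underside. On top at the centre a black grip bar, 20 mm thick (x), 50 mm long (y), from 22 to 62 mm above the underside; a steel disc (16 mm, 2 mm high) marks where the hole lies below. x runs from bar to disc, within 0.5 rad of world x at the start.
- cover_hole (a point): centre of the mouth of the blind hole in the plate's underside: x +35, y 0, z 0 in the plate's frame. The hole is 12 mm in diameter with a 1.5 mm chamfer, 17 mm deep, and takes the pin with 1 mm to spare all round. Seated, the plate lies centred on the bed, x axis along the jig's x.
- cover_tail (a point): point on the plate's underside at x -45, y 0 in the plate's frame, the end without the disc.
- screwdriver: a loose orange-handled screwdriver 170 mm long, lying roughly along x between the two work places; origin under its middle. Bystander
- tape: a roll of black tape, 90 mm across, 19 mm high; origin under its centre. Bystander
- housing: an open white plastic instrument housing 120 x 90 x 70 mm; origin under its centre. Bystander
- pliers: blue-handled pliers lying flat, 150 mm long, 12 mm high; origin at the joint, on the table. Bystander
- spare_board: a bare green circuit board 90 x 65 mm, 10 mm high over its chips; origin under its centre. Bystander
- standoff: a brass spacer standing upright, 16 mm across, 30 mm high; origin under its centre. Bystander

How it is judged:
By the outcome, as a careful person would: the job done as asked, in the order asked, and still so for the second after the job is handed in, while the arm keeps its last pose, push and grip.
It also fails if it takes over 48 s, if anything falls off the work surface, if the arm or the gripper's body presses on something with over 40 N, if the wrist force passes 120 N, or if a joint passes its speed limit or range.

## Robot

A 7-joint arm with a two-finger parallel gripper is mounted at the origin on the work surface. World frame = base frame: x ahead of the robot, y to its left, z up, the work surface at z = 0. Lengths are in m, angles in rad, forces in N, time in s.
With the tool pointing down it reaches from about 0.4 to 0.85 m from the base axis. Payload 4.5 kg.
Tool frame: the origin (TCP) lies midway between the tips of the shut fingers; the grasp point (between the pads) lies 19 mm behind it; z points along the fingers, y is the line along which they close (so a half turn about z gives the same grasp; the last joint's range is limited). The gripper opens to 88 mm and grips with 3 to 60 N. Pads are 18 mm wide; open, the fingers measure 123 mm over their backs; the gripper's body (75 mm by 187 mm) begins 45 mm behind the grasp point.
Start: joints at [-1.305, 0.689, -0.195, 1.565, 0.157, 0.902, -0.215], TCP at [0.144, 0.608, 0.239] pointing down, gripper open.
Joint ranges: [-3.01, 3.01], [-0.46, 2.08], [-1.47, 1.51], [0.13, 2.56], [-1, 4.14], [0.04, 2.09], [-2.66, 2.66]. Speed limits (rad/s): [2.57, 2.57, 3.14, 3.14, 3.14, 3.14, 3.14].

## Interface

Orientations are given as a unit quaternion [x, y, z, w].
In Python, from plant import * gives the robot as it stands.
- The arm moves only by the tool send_rows, never from a script. Its argument "targets" is a list of rows, each a list of 2 entries, a list of its own where there are three numbers: the shift along the tool's x, y, z in units of 0.3 m (1.0 is 0.3 m), then the turn, a rotation vector about the tool's x, y, z in units of pi rad (1.0 is pi rad). A call has 1 to 12 rows; each row is the pose to reach, as a shift and turn from the pose commanded when the call began, along the tool's axes at that moment, turning the shorter way round; what a row does not reach only later rows make up. A row lasts 1/8 s, in which the tool goes at most 62.5 mm and 10.7 degrees, less where a joint would pass 70% of its speed; a pose out of reach is approached as far as the arm can. A call with a number of a shift or a turn outside -1 to 1 is refused whole. A call with a gripper value outside its range is refused whole. "fingers" is the opening, from 0 (shut) to 1 (fully open), set as the call begins (left out, the last holds). The fingers move at their own pace and stop on an object; "newtons" is the grip in N (left out, the last holds). Time passes only in rows, so rows that repeat a pose let the fingers close. It gives the time, the measured TCP pose, the force, the opening and the grip force at its end, in the units of the state.
- get_state(): the state, without advancing time (a new reading comes with each control period).
- snapshot(name): name is "side" or "top" or "wrist"; returns a dict with "img" (400x640x3 uint8, blue, green, red), "fx", "fy", "cx", "cy" (pixels), "k1" (the pictures are not rectified: a ray, as slopes to the right and down, at radius r is drawn at 1 + k1 r^2 times it, then the intrinsics apply), "cam_to_world" (4x4, takes a point from camera to world coordinates); the wrist camera has in their place "T_tool_cam" (4x4, takes a point from camera to tool coordinates, whose origin is the TCP and whose axes are the flange's). Camera axes: x right, y down, z forward; pixel columns grow to the right and rows downward; lengths in m; the calibration is good to about 2 mm. A picture is of the moment at which its call begins: read the wrist's pose just before it. There is no depth.
- finish_job(): hands the job in; it is judged then, once.
The state is a dict: "clock": time; "q": joint angles; "qd": joint speeds; "joint_torque": joint torques, N m; "tool_pos": TCP position; "eef_rot": TCP orientation; "contact_force": force on the tool from outside, world axes, zero at the start; "moment": the same for the moment, N m; "opening": opening from 0.0 (shut) to 1.0 (fully open); "finger_force": force on a finger pad.
Only numpy, scipy, OpenCV 4.12 (cv2) and the standard library are available. Lean on these libraries where they do the work, as an engineer would, in place of code of your own. Each camera call takes 0.05 s, during which the arm holds its last target. There are 200 camera calls.

## Working session

There is one attempt and no reset: what is moved stays moved. The work goes in short steps, Python scripts to look and compute and a tool call to move; the robot and the scene stay as the last step left them, time stands still between calls to the robot, and variables do not carry over. Pictures are saved under pics/ and viewed, at most 10 in all, crops included, and the job is handed in when it is done.

Besides the shell and the picture viewer there is one more tool, called after "Call:" as a command line: name --argument value ..., lists and objects as JSON in quotes. send_rows: Moves the arm, as the interface text tells. Its arguments: {"type":"object","properties":{"targets":{"type":"array"},"fingers":{"type":"number"},"newtons":{"type":"number"}},"required":["targets"]}

```bash
ls; mkdir -p pics
cat > h.py <<'E'
from plant import *
import numpy as np, cv2
from scipy.spatial.transform import Rotation as R
def cam(name):
    s=get_state(); d=snapshot(name)
    if 'cam_to_world' in d: T=np.array(d['cam_to_world'])
    else:
        W=np.eye(4); W[:3,:3]=R.from_quat(s['eef_rot']).as_matrix(); W[:3,3]=s['tool_pos']; T=W@np.array(d['T_tool_cam'])
    d['T']=T; return d
def ray(d,p):
    K=np.array([[d['fx'],0,d['cx']],[0,d['fy'],d['cy']],[0,0,1.]])
    n=cv2.undistortPoints(np.array(p,float).reshape(-1,1,2),K,np.array([d['k1'],0,0,0.])).reshape(-1,2)
    return np.c_[n,np.ones(len(n))]@d['T'][:3,:3].T, d['T'][:3,3]
def onz(d,p,z):
    v,o=ray(d,p); return o+v*((z-o[2])/v[:,2])[:,None]
def proj(d,P):
    K=np.array([[d['fx'],0,d['cx']],[0,d['fy'],d['cy']],[0,0,1.]]); Ti=np.linalg.inv(d['T'])
    return cv2.projectPoints(np.array(P,float).reshape(-1,1,3),cv2.Rodrigues(Ti[:3,:3])[0],Ti[:3,3],K,np.array([d['k1'],0,0,0.]))[0].reshape(-1,2)
def rel(pos,rot,frm=None):
    "shift and turn in move units from the current (or given) pose"
    s=get_state() if frm is None else frm
    r0=R.from_quat(s['eef_rot'])
    return np.round(r0.inv().apply(np.array(pos)-s['tool_pos'])/0.3,4), np.round((r0.inv()*rot).as_rotvec()/np.pi,4)
E
python3 - <<'E'
from h import *
for n in('top','side'):
    d=cam(n); cv2.imwrite(f'pics/{n}0.png',d['img']); print(n,d['fx'],d['k1'],d['T'].round(3).tolist())
s=get_state(); print(s)
print(R.from_quat(s['eef_rot']).as_matrix().round(3))
E
```

```text
pics
top 419.9518050660141 0.037103069776311996 [[-0.031, -0.979, 0.202, 0.236], [-1.0, 0.031, -0.001, 0.001], [-0.006, -0.202, -0.979, 1.31], [0.0, 0.0, 0.0, 1.0]]
side 409.8866758013452 0.014912506741358696 [[0.991, -0.075, 0.111, 0.374], [-0.133, -0.515, 0.847, -0.975], [-0.006, -0.854, -0.52, 0.671], [0.0, 0.0, 0.0, 1.0]]
{'clock': 0.1, 'q': array([-1.30521866,  0.68989028, -0.19454963,  1.56621435,  0.15727138,
        0.90250791, -0.21507403]), 'qd': array([ 0.0008018 , -0.00193668, -0.00060825, -0.00324923,  0.00084521,
       -0.00219295,  0.00139121]), 'joint_torque': array([-2.30948674e-03, -5.28500426e+01, -1.27100408e+00, -1.53838992e+01,
       -5.25126304e-02,  1.92514024e-03,  3.56046712e-05]), 'tool_pos': array([0.14345874, 0.60773811, 0.23800396]), 'eef_rot': array([ 1.15577831e-01,  9.93298092e-01, -8.13621705e-04, -5.47227742e-05]), 'contact_force': array([0.9963693 , 0.61536692, 0.12796438]), 'moment': array([ 0.01884881,  0.03855187, -0.01916117]), 'finger_force': 0.0, 'opening': 0.9982929286341816}
[[-0.973  0.23  -0.   ]
 [ 0.23   0.973 -0.002]
 [-0.    -0.002 -1.   ]]
```

View pics/top0.png

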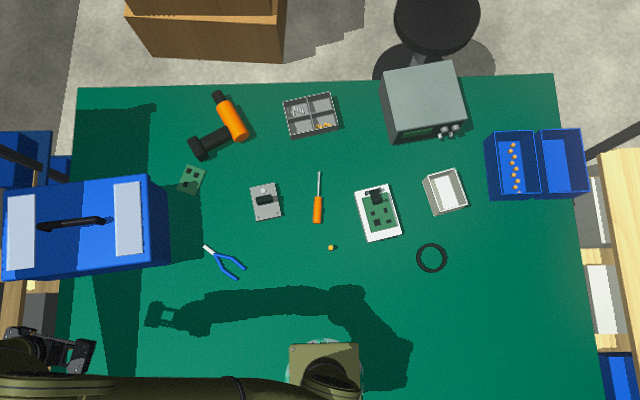

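View pics/side0.png

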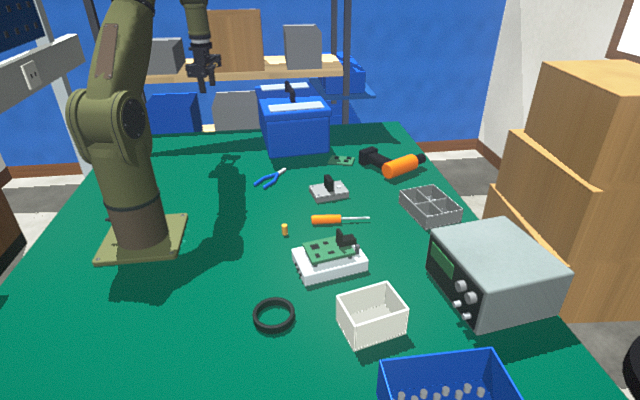

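The top view shows the jig at about (378,212), its black cap at (376,193), the cover at (266,202) with its disc towards the top, and the screwdriver at (318,200). The side view agrees.

Run:
```python
from h import *
d=cam('top'); img=d['img']; hsv=cv2.cvtColor(img,cv2.COLOR_BGR2HSV)
def big(m,roi):
    x0,y0,x1,y1=roi; z=np.zeros_like(m); z[y0:y1,x0:x1]=m[y0:y1,x0:x1]
    c=max(cv2.findContours(z,cv2.RETR_EXTERNAL,cv2.CHAIN_APPROX_NONE)[0],key=cv2.contourArea); return c.reshape(-1,2)
grey=((hsv[...,1]<60)&(hsv[...,2]>70)).astype(np.uint8)
for n,roi,z in(('cover',(240,170,295,230),.022),('jig',(345,175,410,250),.034)):
    c=big(grey,roi); P=onz(d,c,z)[:,:2].astype(np.float32)
    print(n,len(c),cv2.minAreaRect(P))
P=onz(d,[(263,189),(264,199),(376,193),(318,172),(318,222),(331,247),(365,195),(390,190)],.06);print(P.round(3))
```

```text
cover 114 ((0.5356681942939758, 0.16951313614845276), (0.11245667934417725, 0.08072701096534729), 10.713235855102539)
jig 166 ((0.48662617802619934, -0.1791466474533081), (0.16656643152236938, 0.11188008636236191), 12.170814514160156)
[[ 0.566  0.171  0.06 ]
 [ 0.534  0.168  0.06 ]
 [ 0.542 -0.175  0.06 ]
 [ 0.615  0.     0.06 ]
 [ 0.458  0.005  0.06 ]
 [ 0.381 -0.032  0.06 ]
 [ 0.537 -0.141  0.06 ]
 [ 0.55  -0.219  0.06 ]]
```

```bash
python3 - <<'E'
from h import *
d=snapshot('wrist'); print(np.array(d['T_tool_cam']).round(3).tolist(),d['fx'],d['k1'])
def rz(y): 
    a=np.radians(y); return R.from_matrix(np.array([[-np.cos(a),-np.sin(a),0],[-np.sin(a),np.cos(a),0],[0,0,-1]]).T)
E
cat >> h.py <<'E'
def down(yaw):
    "tool down; tool y along y axis of a frame with this yaw"
    a=yaw; return R.from_matrix(np.array([[-np.cos(a),-np.sin(a),0],[-np.sin(a),np.cos(a),0],[0,0,-1.]]).T)
E
python3 - <<'E'
from h import *
for p,y in(((.36,.42,.30),.187),((.51,.165,.30),.187),((.46,-.18,.30),.21)): print(rel(p,down(y)))
E
```

```text
[[-0.001, -0.958, -0.287, 0.075], [1.0, -0.0, -0.002, -0.0], [0.001, -0.287, 0.958, -0.147], [0.0, 0.0, 0.0, 1.0]] 334.52768329607505 -0.0661079222778533
(array([-0.8462, -0.4441, -0.2054]), array([-4.000e-04, -1.000e-04, -1.333e-01]))
(array([-1.5281, -1.1566, -0.2046]), array([-4.000e-04, -1.000e-04, -1.333e-01]))
(array([-1.63  , -2.3141, -0.2033]), array([-4.000e-04, -1.000e-04, -1.406e-01]))
```

Call:
send_rows --targets '[[[-0.42, -0.22, -0.1], [0, 0, -0.06]], [[-0.846, -0.444, -0.2], [0, 0, -0.133]], [[-0.846, -0.444, -0.2], [0, 0, -0.133]], [[-0.846, -0.444, -0.2], [0, 0, -0.133]], [[-0.846, -0.444, -0.2], [0, 0, -0.133]], [[-0.846, -0.444, -0.2], [0, 0, -0.133]], [[-0.846, -0.444, -0.2], [0, 0, -0.133]]]'

```text
clock: 1.08
tool_pos: [0.3591, 0.4209, 0.2986]
eef_rot: [-0.093, 0.996, 0.0, -0.0]
contact_force: [-0.1, 0.1, -0.6]
opening: 1.003
finger_force: 0.0
```

Run:
```python
from h import *
print(get_state()['q'].round(2))
for p,y in(((.48,.165,.22),.187),((.46,-.18,.25),.212)): print(rel(p,down(y)))
```

```text
[-0.72  0.54 -0.36  1.7   0.22  0.95  0.58]
(array([-0.2377, -0.9131,  0.2611]), array([ 0.0002, -0.0003, -0.0001]))
(array([ 0.0414, -2.0307,  0.1606]), array([ 0.0002, -0.0003, -0.008 ]))
```

Call:
send_rows --targets '[[[-0.238, -0.913, 0.26], [0, 0, 0]], [[-0.238, -0.913, 0.26], [0, 0, 0]], [[-0.238, -0.913, 0.26], [0, 0, 0]], [[-0.238, -0.913, 0.26], [0, 0, 0]], [[-0.238, -0.913, 0.26], [0, 0, 0]], [[-0.238, -0.913, 0.26], [0, 0, 0]], [[-0.238, -0.913, 0.26], [0, 0, 0]], [[-0.238, -0.913, 0.26], [0, 0, 0]]]'

```text
clock: 2.08
tool_pos: [0.4801, 0.167, 0.2211]
eef_rot: [-0.095, 0.995, 0.001, 0.0]
contact_force: [-0.6, 0.2, 0.6]
opening: 0.996
finger_force: 0.0
```

Run:
```python
from h import *
print(get_state()['q'].round(2))
d=cam('wrist'); np.save('wc.npy',d,allow_pickle=True); cv2.imwrite('pics/wc.png',d['img'])
for p,y in(((.46,-.18,.25),.212),): print(rel(p,down(y)))
```

```text
[-0.2   0.58 -0.35  1.93  0.3   0.68  1.03]
(array([ 0.2839, -1.1217, -0.098 ]), array([ 0.0004,  0.0002, -0.0071]))
```

View pics/wc.png

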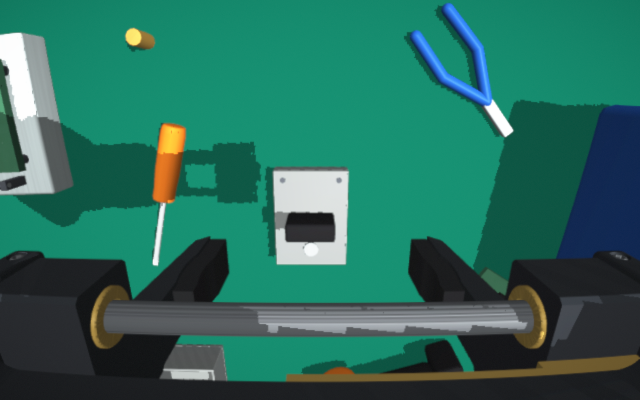

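The wrist view shows the cover at cols 272–349, rows 167–265. Its bar is at (310,227) and its disc at (311,250).

Call:
send_rows --targets '[[[0.28, -0.5, -0.1], [0, 0, -0.007]], [[0.28, -0.9, -0.1], [0, 0, -0.007]], [[0.284, -1.0, -0.1], [0, 0, -0.007]], [[0.284, -1.0, -0.1], [0, 0, -0.007]], [[0.284, -1.0, -0.1], [0, 0, -0.007]], [[0.284, -1.0, -0.1], [0, 0, -0.007]], [[0.284, -1.0, -0.1], [0, 0, -0.007]], [[0.284, -1.0, -0.1], [0, 0, -0.007]], [[0.284, -1.0, -0.1], [0, 0, -0.007]]]'

```text
clock: 3.25
tool_pos: [0.4529, -0.1443, 0.2507]
eef_rot: [-0.106, 0.994, 0.0, 0.0]
contact_force: [-0.4, -0.5, -0.0]
opening: 0.995
finger_force: 0.0
```

Run:
```python
from h import *
print(get_state()['q'].round(2))
d=cam('wrist'); np.save('wj.npy',d,allow_pickle=True); cv2.imwrite('pics/wj.png',d['img'])
c=np.load('wc.npy',allow_pickle=True).item(); hsv=cv2.cvtColor(c['img'],cv2.COLOR_BGR2HSV)[160:275,262:360]
print(hsv[4:20,48,2],hsv[50:110:1,48,2],hsv[30,5:95:1,2])
m=((hsv[...,1]<60)).astype(np.uint8)
k=max(cv2.findContours(m,cv2.RETR_EXTERNAL,cv2.CHAIN_APPROX_NONE)[0],key=cv2.contourArea).reshape(-1,2)+[262,160]
print('cover',cv2.minAreaRect(onz(c,k,.022)[:,:2].astype(np.float32)))
m=((hsv[...,2]<60)&(hsv[...,1]<90)).astype(np.uint8)
k=max(cv2.findContours(m,cv2.RETR_EXTERNAL,cv2.CHAIN_APPROX_NONE)[0],key=cv2.contourArea).reshape(-1,2)+[262,160]
print('bar',cv2.minAreaRect(onz(c,k,.062)[:,:2].astype(np.float32)),cv2.boundingRect(k))
```

```text
[ 0.49  0.5  -0.42  1.98  0.3   0.72  1.67]
[147 145 126  98  90 107 137 191 223 225 226 226 226 226 226 226] [224 219 161  60  23  23  23  24  23  24  23  23  23  28  34  43  48  51
  53  53  52  53  53  52  51  52  52  52  50  51  50  57 126 228 249 250
 250 250 250 250 250 250 250 250 250 247 232 220 220 219 219 219 219 219
 171 146 146 146 146 147] [ 91  88  88  89  88  94 138 203 220 221 220 221 220 221 221 221 221 221
 222 222 222 222 222 222 222 222 222 222 223 223 223 223 223 224 224 224
 224 224 224 224 224 224 225 225 225 225 225 225 225 226 226 226 226 226
 226 226 227 227 226 227 226 227 227 227 227 227 227 227 227 227 228 227
 227 227 228 227 228 228 227 226 209 155 147 147 147 147 147 148 147 147]
cover ((0.5345298647880554, 0.1685735285282135), (0.11390092223882675, 0.08044762909412384), 10.751754760742188)
bar ((0.5296747088432312, 0.16742625832557678), (0.02961605042219162, 0.047392260283231735), 10.862363815307617) (285, 213, 49, 29)
```

View pics/wj.png

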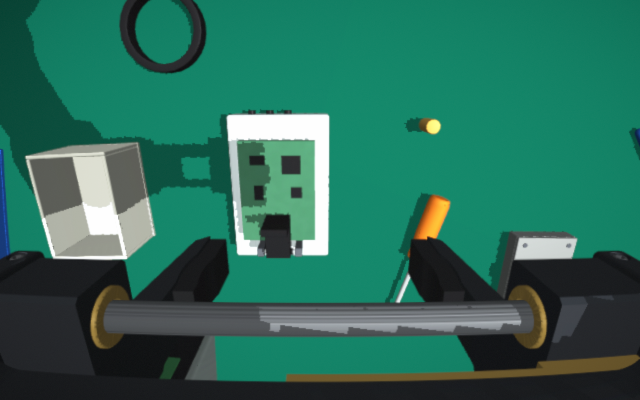

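The wrist view shows the jig's base at cols 227–329, rows 112–256, with the cap at (277,237) in line with the jig's axis.

```bash
cat > m.py <<'E'
from h import *
def rect(d,m,z,name):
    k=max(cv2.findContours(m,cv2.RETR_EXTERNAL,cv2.CHAIN_APPROX_NONE)[0],key=cv2.contourArea)
    k=cv2.convexHull(k).reshape(-1,2); r=cv2.minAreaRect(onz(d,k,z)[:,:2].astype(np.float32)); print(name,np.round(r[0],4),np.round(r[1],4),round(r[2],2),cv2.boundingRect(k)); return r
def win(m,x0,y0,x1,y1):
    z=np.zeros(m.shape,np.uint8); z[y0:y1,x0:x1]=m[y0:y1,x0:x1]; return z
E
python3 - <<'E'
from m import *
c=np.load('wc.npy',allow_pickle=True).item(); h=cv2.cvtColor(c['img'],cv2.COLOR_BGR2HSV)
rect(c,win((h[...,1]<60)&(h[...,2]>180),262,160,360,275),.022,'cover')
rect(c,win((h[...,1]<60)&(h[...,2]>236),290,238,335,258),.024,'disc')
rect(c,win((h[...,2]<40)&(h[...,1]<120),280,205,340,245),.062,'bartop?')
d=np.load('wj.npy',allow_pickle=True).item(); h=cv2.cvtColor(d['img'],cv2.COLOR_BGR2HSV)
print(h[100:120,280,2],h[240:262,240,2],h[180,220:245,1],h[180,220:245,2],h[180,310:335,2])
rect(d,win((h[...,1]<60)&(h[...,2]>180),215,95,340,262),.034,'jig')
rect(d,win((h[...,1]>60)&(h[...,2]>40),234,136,319,242),.055,'board')
rect(d,win((h[...,2]<40),250,210,305,260),.072,'cap')
b=cv2.resize(d['img'][190:265,220:335],None,fx=6,fy=6,interpolation=cv2.INTER_CUBIC)
b2=cv2.resize(c['img'][160:270,262:360],None,fx=4.09,fy=4.09,interpolation=cv2.INTER_CUBIC)[:450]
b=np.hstack([cv2.resize(b,(400,261)),cv2.resize(b2,(237,261))]); cv2.imwrite('pics/z.png',b)
E
```

```text
cover [0.5359 0.1694] [0.1084 0.0793] 10.75 (274, 171, 75, 93)
disc [0.5714 0.1757] [0.0137 0.0147] 10.87 (304, 244, 14, 12)
bartop? [0.5207 0.1661] [0.0114 0.0441] 10.86 (287, 213, 46, 12)
[135 135 136 136 136 135 136 135 136 134 122  88  88 121 178 247 254 254
 254 254] [254 254 254 254 254 254 254 254 254 254 254 254 254 254 237 165 139 136
 136 136 136 136] [211 215 215 224 218 215 218 215 215 224 143  44  19  15  16  16  16  16
  18  52 104 114 117 117 115] [ 82  82  82  81  82  82  82  82  82  81  91 145 190 204 206 206 205 208
 202 148 110 105 105 105 104] [173 174 174 179 211 248 254 254 254 254 254 254 254 254 254 254 254 253
 239 155 137 137 137 137 137]
jig [ 0.4863 -0.1816] [0.1637 0.1095] 12.26 (227, 114, 102, 141)
board [ 0.4851 -0.1825] [0.1112 0.0793] 11.91 (237, 140, 78, 101)
cap [ 0.5124 -0.1763] [0.0283 0.0219] 88.1 (261, 215, 28, 21)
```

View pics/z.png

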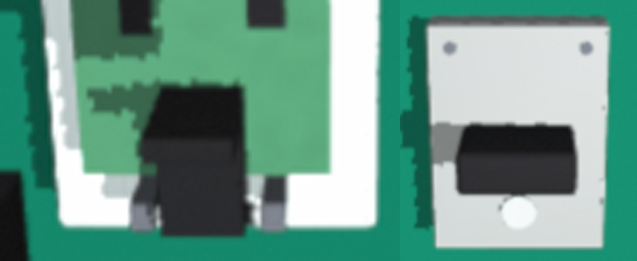

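```bash
cat >> m.py <<'E'
J=np.array([.4845,-.1823]); JY=.2115
def jw(x,y,z,J=J,yaw=JY): c,s=np.cos(yaw),np.sin(yaw); return np.array([J[0]+c*x-s*y,J[1]+s*x+c*y,z])
def lip(th,dx=0,dz=0,y=0):
    r=np.array([-.041+dx,.040+dz]); c,s=np.cos(th),np.sin(th); return jw(.068+c*r[0]+s*r[1],y,.056-s*r[0]+c*r[1])
E
python3 - <<'E'
from m import *
d=np.load('wj.npy',allow_pickle=True).item(); g=d['img'].max(2)
print(g[208:245,275]); print(g[225,250:300]);print(g[250,245:310])
for th in(0,.1,.2):
    print(th,proj(d,[lip(th,-.004,-.024),lip(th,-.004,0),lip(th,.004,0),lip(th,-.004,0,.013),lip(th,-.004,0,-.013)]).round(1).tolist())
print(proj(d,[jw(.055,0,.055),jw(.055,.04,.055),jw(.055,-.04,.055),jw(.085,-.055,.034),jw(-.08,.055,.034)]).round(1).tolist())
E
```

```text
[172 173 172 171 145 114  82  40  24  22  22  21  22  21  22  22  22  21
  22  20  24  27  40  45  46  47  46  46  44  45  46  46  46  47  46  46
  46]
[172 172 173 173 173 173 172 161 114 103 102  93  60  28  23  21  22  20
  22  22  22  22  22  22  23  21  22  24  23  22  23  21  23  21  22  23
  23  25  23  48 112 167 172 172 172 172 171 171 171 171]
[254 254 254 254 254 254 254 254 254 254 254 253 172 139 140 141 135  92
  84 104 138  66  47  46  46  47  46  45  47  46  45  47  48  46  46  46
  47  47  46  46  46  46  46  45  40  30  52 118 198 208 141 139 141 142
 144 143 143 216 254 254 254 254 254 254 254]
0 [[276.1, 217.6], [273.1, 226.2], [273.4, 233.8], [286.5, 226.2], [259.8, 226.2]]
0.1 [[275.6, 220.8], [272.7, 232.0], [273.2, 239.2], [286.2, 232.0], [259.2, 231.9]]
0.2 [[275.2, 224.3], [272.4, 238.0], [272.9, 244.8], [286.0, 238.0], [258.8, 238.0]]
[[279.0, 239.2], [314.9, 239.2], [243.4, 239.1], [236.4, 254.8], [328.8, 113.9]]
```

Run:
```python
from m import *
d=np.load('wj.npy',allow_pickle=True).item(); g=d['img'].max(2)
for r in(217,221,231,233,236,242,248): print(r,g[r,255:296].tolist())
print(proj(d,[jw(.03,.013,.072),jw(.03,-.013,.072),jw(.05,.013,.072),jw(.05,-.013,.072),lip(.05,0,0,.013),lip(.05,0,0,-.013),lip(.05,-.004,-.04,.013),lip(.05,-.004,-.04,-.013)]).round(1).tolist())
```

```text
217 [104, 103, 103, 103, 103, 103, 103, 103, 101, 93, 61, 26, 22, 22, 22, 21, 21, 22, 22, 21, 22, 22, 21, 22, 22, 21, 22, 22, 22, 21, 22, 21, 23, 28, 66, 126, 169, 173, 174, 173, 174]
221 [144, 141, 113, 108, 102, 103, 103, 99, 82, 40, 23, 22, 22, 22, 21, 20, 22, 22, 22, 22, 21, 22, 22, 21, 22, 21, 21, 21, 22, 22, 21, 21, 23, 27, 49, 113, 167, 173, 173, 173, 173]
231 [172, 172, 171, 161, 109, 68, 47, 45, 45, 45, 46, 45, 46, 45, 46, 45, 46, 45, 46, 45, 45, 45, 45, 45, 45, 45, 45, 45, 46, 46, 45, 40, 29, 36, 44, 104, 167, 172, 172, 171, 170]
233 [172, 173, 173, 161, 105, 63, 48, 46, 46, 46, 45, 46, 47, 46, 47, 47, 46, 47, 45, 46, 47, 47, 46, 46, 45, 45, 46, 47, 46, 47, 44, 41, 32, 41, 43, 87, 148, 171, 172, 172, 172]
236 [175, 173, 172, 171, 161, 112, 64, 56, 56, 52, 45, 44, 45, 44, 45, 44, 45, 46, 45, 44, 44, 44, 45, 45, 44, 45, 44, 45, 45, 45, 44, 41, 41, 45, 43, 81, 141, 169, 171, 170, 171]
242 [197, 200, 202, 196, 161, 79, 57, 57, 57, 54, 44, 47, 47, 46, 46, 47, 46, 46, 46, 47, 46, 46, 46, 45, 46, 46, 47, 47, 47, 46, 46, 47, 45, 42, 43, 74, 144, 196, 202, 199, 173]
248 [254, 253, 178, 101, 92, 92, 88, 72, 67, 47, 50, 44, 45, 46, 47, 46, 46, 47, 47, 46, 46, 45, 47, 45, 46, 46, 46, 46, 46, 46, 46, 46, 46, 45, 40, 50, 98, 152, 213, 230, 132]
[[288.8, 223.9], [263.9, 223.9], [289.3, 241.5], [264.9, 241.4], [286.5, 232.8], [259.7, 232.8], [289.7, 213.2], [265.6, 213.2]]
```

Run:
```python
from m import *
s=get_state(); print(s['tool_pos'].round(4))
p=lip(.05,0,-.007)-[0,0,.019]; print(p.round(4))
print('above',rel(p+[0,0,.06],down(JY)),'grip',rel(p,down(JY)))
```

```text
[ 0.4528 -0.1447  0.2507]
[ 0.5126 -0.1763  0.072 ]
above (array([-0.1726, -0.1449,  0.3957]), array([ 0.0001,  0.    , -0.0001])) grip (array([-0.1726, -0.145 ,  0.5957]), array([ 0.0001,  0.    , -0.0001]))
```

Call:
send_rows --targets '[[[-0.1, -0.08, 0.2], [0, 0, 0]], [[-0.173, -0.145, 0.39], [0, 0, 0]], [[-0.173, -0.145, 0.39], [0, 0, 0]], [[-0.173, -0.145, 0.45], [0, 0, 0]], [[-0.173, -0.145, 0.52], [0, 0, 0]], [[-0.173, -0.145, 0.58], [0, 0, 0]], [[-0.173, -0.145, 0.595], [0, 0, 0]], [[-0.173, -0.145, 0.595], [0, 0, 0]], [[-0.173, -0.145, 0.595], [0, 0, 0]]]' --fingers 0.5

```text
clock: 4.42
tool_pos: [0.5129, -0.178, 0.0733]
eef_rot: [-0.104, 0.995, -0.0, 0.001]
contact_force: [0.3, -0.3, 0.2]
opening: 0.503
finger_force: 0.0
```

Call:
send_rows --targets '[[[0, 0, 0], [0, 0, 0]], [[0, 0, 0], [0, 0, 0]], [[0, 0, 0], [0, 0, 0]], [[0, 0, 0], [0, 0, 0]], [[0, 0, 0], [0, 0, 0]], [[0, 0, 0], [0, 0, 0]]]' --fingers 0 --newtons 12

```text
clock: 5.18
tool_pos: [0.5118, -0.1765, 0.0722]
eef_rot: [-0.104, 0.995, 0.001, -0.0]
contact_force: [-2.8, 5.9, 3.6]
opening: 0.293
finger_force: 12.0
```

Run:
```python
from m import *
s=get_state(); p0=lip(.05,0,-.007); print(s['tool_pos'].round(4),s['opening'],s['finger_force'],s['contact_force'].round(1))
T=R.from_quat(s['eef_rot'])
for i in range(1,13):
    th=.05+2.2*i/12; print(round(th,2),(T.inv().apply(lip(th,0,-.007)-p0)/.3).round(3))
```

```text
[ 0.5118 -0.1765  0.0722] 0.29275642922644957 12.000120378797874 [-2.8  5.9  3.6]
0.23 [-0.023  0.    -0.022]
0.42 [-0.051  0.    -0.039]
0.6 [-0.08   0.    -0.051]
0.78 [-0.112  0.    -0.058]
0.97 [-0.144  0.    -0.058]
1.15 [-0.176  0.001 -0.053]
1.33 [-0.206  0.001 -0.042]
1.52 [-0.233  0.001 -0.026]
1.7 [-0.258  0.001 -0.005]
1.88 [-0.278  0.001  0.02 ]
2.07 [-0.293  0.001  0.049]
2.25 [-0.302  0.001  0.079]
```

Call:
send_rows --targets '[[[-0.023, 0, -0.022], [0, 0, 0]], [[-0.051, 0, -0.039], [0, 0, 0]], [[-0.08, 0, -0.051], [0, 0, 0]], [[-0.112, 0, -0.058], [0, 0, 0]], [[-0.144, 0, -0.058], [0, 0, 0]], [[-0.176, 0, -0.053], [0, 0, 0]], [[-0.176, 0, -0.053], [0, 0, 0]]]'

```text
clock: 6.05
tool_pos: [0.5642, -0.1651, 0.088]
eef_rot: [-0.105, 0.995, 0.001, -0.0]
contact_force: [-0.6, 5.9, 2.2]
opening: 0.291
finger_force: 12.0
```

Call:
send_rows --targets '[[[-0.03, 0, 0.011], [0, 0, 0]], [[-0.057, 0, 0.027], [0, 0, 0]], [[-0.082, 0, 0.048], [0, 0, 0]], [[-0.102, 0, 0.073], [0, 0, 0]], [[-0.117, 0, 0.102], [0, 0, 0]], [[-0.126, 0, 0.132], [0, 0, 0]], [[-0.126, 0, 0.132], [0, 0, 0]]]'

```text
clock: 6.92
tool_pos: [0.6003, -0.1574, 0.0476]
eef_rot: [-0.104, 0.995, 0.001, -0.001]
contact_force: [-2.3, 5.3, -0.4]
opening: 0.292
finger_force: 12.0
```

Run:
```python
from m import *
for n in('side','top'):
    d=cam(n); im=d['img'][225:290,285:375] if n=='side' else d['img'][150:250,330:420]
    cv2.imwrite(f'pics/c_{n}.png',cv2.resize(im,None,fx=6,fy=6,interpolation=cv2.INTER_CUBIC))
```

```text
(no output)
```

View pics/c_side.png

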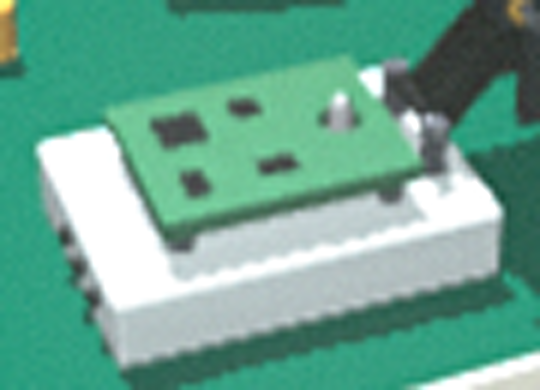

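The cap is fully back, lying past the hinge, and the pin stands clear at crop (342,112). Next I'll let go and rise.

Call:
send_rows --targets '[[[0, 0, 0], [0, 0, 0]], [[0, 0, 0], [0, 0, 0]], [[0, 0, 0], [0, 0, 0]], [[0, 0, -0.1], [0, 0, 0]], [[0, 0, -0.25], [0, 0, 0]], [[0, 0, -0.4], [0, 0, 0]], [[0.25, 0, -0.5], [0, 0, 0]], [[0.4, 0, -0.5], [0, 0, 0]], [[0.5, 0, -0.5], [0, 0, 0]], [[0.5, 0, -0.5], [0, 0, 0]], [[0.5, 0, -0.5], [0, 0, 0]], [[0.5, 0, -0.5], [0, 0, 0]]]' --fingers 0.5

```text
clock: 8.52
tool_pos: [0.456, -0.1898, 0.1984]
eef_rot: [-0.104, 0.995, 0.0, 0.001]
contact_force: [-0.2, 0.1, -0.0]
opening: 0.502
finger_force: 0.0
```

Run:
```python
from m import *
s=get_state(); print(s['tool_pos'])
d=cam('wrist'); np.save('wj2.npy',d,allow_pickle=True); h=cv2.cvtColor(d['img'],cv2.COLOR_BGR2HSV)
print(proj(d,[jw(.035,0,.055),jw(.035,0,.065),jw(.085,.055,.034),jw(-.08,-.055,.034),jw(.055,.04,.055),jw(.055,-.04,.055),jw(-.055,-.04,.055),jw(-.055,.04,.055)]).round(1).tolist())
cv2.imwrite('pics/wj2.png',d['img'])
```

```text
[ 0.45596929 -0.18976559  0.19844305]
[[319.9, 248.5], [319.9, 253.2], [371.7, 282.4], [259.7, 124.1], [361.0, 267.0], [278.8, 267.2], [274.1, 154.9], [365.4, 154.6]]
```

View pics/wj2.png

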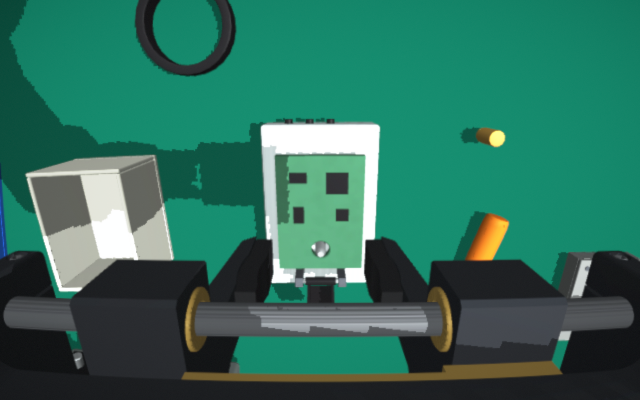

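The open jig is in clear view: pin at about (320,249), board at cols 276–364, rows 155–267.

Run:
```python
from m import *
d=np.load('wj2.npy',allow_pickle=True).item(); h=cv2.cvtColor(d['img'],cv2.COLOR_BGR2HSV)
rect(d,win((h[...,1]>50)&(h[...,0]<80)&(h[...,2]>40),272,150,368,272),.055,'board')
rect(d,win((h[...,1]<60)&(h[...,2]>210),255,110,385,272),.034,'jig')
rect(d,win((h[...,1]<50),305,238,336,262),.06,'pin')
print('pin est',jw(.035,0,.06), 'board est',jw(0,0,0))
s=get_state(); c=np.array([.5357,.1693]); y=np.radians(10.8)
def d90(y): return down(y)*R.from_euler('z',-np.pi/2)
for sg in(1,-1):
  q=down(y)*R.from_euler('z',sg*np.pi/2); print(sg,q.as_matrix()[:,1].round(2),rel([*c,.2],q))
```

```text
board [ 0.4856 -0.1822] [0.1118 0.0799] 12.06 (275, 155, 91, 115)
jig [ 0.4805 -0.1827] [0.1506 0.109 ] 12.23 (261, 125, 119, 147)
pin [ 0.5169 -0.1752] [0.0144 0.015 ] 11.96 (312, 242, 17, 15)
pin est [ 0.5187201  -0.17495257  0.06      ] board est [ 0.4845 -0.1823  0.    ]
1 [0.98 0.19 0.  ] (array([-0.5096,  1.1154, -0.0046]), array([4.000e-04, 3.000e-04, 5.066e-01]))
-1 [-0.98 -0.19  0.  ] (array([-0.5096,  1.1154, -0.0046]), array([-3.000e-04,  4.000e-04, -4.934e-01]))
```

```bash
cat >> m.py <<'E'
def downB(y): return down(y)*R.from_euler('z',-np.pi/2)
E
python3 - <<'E'
from m import *
print(rel([.49,-.215,.23],downB(JY)))
E
```

```text
(array([-0.0947, -0.106 , -0.1054]), array([-3.000e-04,  4.000e-04, -5.007e-01]))
```

Call:
send_rows --targets '[[[-0.095, -0.106, -0.105], [0, 0, -0.5]], [[-0.095, -0.106, -0.105], [0, 0, -0.5]], [[-0.095, -0.106, -0.105], [0, 0, -0.5]], [[-0.095, -0.106, -0.105], [0, 0, -0.5]], [[-0.095, -0.106, -0.105], [0, 0, -0.5]], [[-0.095, -0.106, -0.105], [0, 0, -0.5]], [[-0.095, -0.106, -0.105], [0, 0, -0.5]], [[-0.095, -0.106, -0.105], [0, 0, -0.5]], [[-0.095, -0.106, -0.105], [0, 0, -0.5]], [[-0.095, -0.106, -0.105], [0, 0, -0.5]], [[-0.095, -0.106, -0.105], [0, 0, -0.5]], [[-0.095, -0.106, -0.105], [0, 0, -0.5]]]' --fingers 0.6

```text
clock: 10.07
tool_pos: [0.4897, -0.2141, 0.2316]
eef_rot: [0.777, -0.629, 0.001, -0.001]
contact_force: [-0.4, 0.0, 0.9]
opening: 0.603
finger_force: 0.0
```

Run:
```python
from m import *
s=get_state(); print(s['q'].round(2),s['tool_pos'])
for i in (0,1):
    d=cam('wrist'); h=cv2.cvtColor(d['img'],cv2.COLOR_BGR2HSV); np.save(f'jb{i}.npy',d,allow_pickle=True)
    q=proj(d,[jw(x,y,.055) for x in(-.06,.06) for y in(-.045,.045)]); a=q.min(0).astype(int); b=q.max(0).astype(int); print(a,b)
    rect(d,win((h[...,1]>50)&(h[...,0]<80)&(h[...,2]>40),*a,*b),.055,'board')
    rect(d,win((h[...,1]<60)&(h[...,2]>150),*(a-35),*(b+35)),.034,'jig')
    q=proj(d,[jw(.035,0,.06)])[0].astype(int); rect(d,win((h[...,1]<50),*(q-14),*(q+14)),.06,'pin')
print(rel([.54,.125,.23],downB(np.radians(10.8))))
```

```text
[ 1.04  0.99 -1.47  1.82  1.03  1.35  2.65] [ 0.48966516 -0.21413904  0.23161666]
[254 161] [377 245]
board [ 0.485  -0.1825] [0.1094 0.0804] 12.05 (261, 166, 110, 76)
jig [ 0.4872 -0.1822] [0.1647 0.1096] 12.03 (235, 148, 158, 98)
pin [ 0.5187 -0.1769] [0.0148 0.015 ] 57.18 (274, 198, 16, 15)
[254 161] [376 245]
board [ 0.4851 -0.1827] [0.1095 0.0804] 12.04 (260, 166, 111, 76)
jig [ 0.4874 -0.1824] [0.1646 0.1094] 12.04 (235, 148, 158, 98)
pin [ 0.5185 -0.1764] [0.0151 0.0137] 12.02 (274, 199, 16, 14)
(array([-1.0717, -0.4006,  0.0041]), array([-0.0007, -0.0004,  0.0068]))
```

The negative turn drove joint 7 to its limit, so I'll come back the other way round. The jig measurements agree to about 1 mm.

```bash
sed -i 's/^J=.*/J=np.array([.485,-.1825]); JY=.2103/' m.py
cat >> m.py <<'E'
def downC(y): return down(y)*R.from_euler('z',np.pi/2)
E
python3 - <<'E'
from m import *
print(rel([.48,-.17,.25],down(.2)))
print(rel([.48,-.17,.25],downC(.2)))
E
```

```text
(array([-0.1515, -0.0003, -0.0621]), array([-9.000e-04,  2.000e-04,  5.031e-01]))
(array([-0.1515, -0.0003, -0.0621]), array([ 7.000e-04, -1.000e-03, -9.969e-01]))
```

Call:
send_rows --targets '[[[-0.15, 0, -0.06], [0, 0, 0.5]], [[-0.15, 0, -0.06], [0, 0, 0.5]], [[-0.15, 0, -0.06], [0, 0, 0.5]], [[-0.15, 0, -0.06], [0, 0, 0.5]], [[-0.15, 0, -0.06], [0, 0, 0.5]], [[-0.15, 0, -0.06], [0, 0, 0.5]], [[-0.15, 0, -0.06], [0, 0, 0.5]], [[-0.15, 0, -0.06], [0, 0, 0.5]], [[-0.15, 0, -0.06], [0, 0, 0.5]]]'

```text
clock: 11.3
tool_pos: [0.4801, -0.1701, 0.2494]
eef_rot: [-0.103, 0.995, -0.0, 0.001]
contact_force: [0.4, 1.2, -0.2]
opening: 0.601
finger_force: 0.0
```

Run:
```python
from m import *
print(get_state()['q'].round(2))
print(rel([.48,.10,.25],downC(.188)),rel([.54,.21,.23],downC(.188)))
```

```text
[ 0.9   0.75 -1.16  1.87  0.8   1.07  1.2 ]
(array([-0.185 ,  0.8813, -0.0024]), array([4.000e-04, 9.000e-04, 5.061e-01])) (array([-0.456 ,  1.199 ,  0.0647]), array([4.000e-04, 9.000e-04, 5.061e-01]))
```

Call:
send_rows --targets '[[[-0.185, 0.88, 0], [0, 0, 0.5]], [[-0.185, 0.88, 0], [0, 0, 0.5]], [[-0.185, 0.88, 0], [0, 0, 0.5]], [[-0.185, 0.88, 0], [0, 0, 0.5]], [[-0.185, 0.88, 0], [0, 0, 0.5]], [[-0.3, 0.95, 0.03], [0, 0, 0.506]], [[-0.456, 1.0, 0.06], [0, 0, 0.506]], [[-0.456, 1.0, 0.06], [0, 0, 0.506]], [[-0.456, 1.0, 0.06], [0, 0, 0.506]], [[-0.456, 1.0, 0.06], [0, 0, 0.506]], [[-0.456, 1.0, 0.06], [0, 0, 0.506]]]'

```text
clock: 12.68
tool_pos: [0.5511, 0.1511, 0.2307]
eef_rot: [0.636, 0.772, 0.001, 0.0]
contact_force: [-0.2, 0.4, 0.2]
opening: 0.6
finger_force: 0.0
```

Run:
```python
from m import *
s=get_state(); print(s['q'].round(2),s['tool_pos'])
d=cam('wrist'); h=cv2.cvtColor(d['img'],cv2.COLOR_BGR2HSV); np.save('cc.npy',d,allow_pickle=True); cv2.imwrite('pics/cc.png',d['img'])
c=np.array([.5357,.1693]); y=.188
q=proj(d,[jw(a,b,.022,c,y) for a in(-.065,.065) for b in(-.05,.05)]); a=q.min(0).astype(int).clip(0); b=q.max(0).astype(int); print(a,b)
rect(d,win((h[...,1]<60)&(h[...,2]>180),*a,*b),.022,'cover')
q=proj(d,[jw(.035,0,.024,c,y)])[0].astype(int); rect(d,win((h[...,1]<60)&(h[...,2]>238),*(q-12),*(q+12)),.024,'disc')
print(rel([*c,.11],downC(y)),rel([*c,.029],downC(y)))
```

```text
[ 0.02  0.69 -0.64  1.73  0.51  0.9  -0.64] [0.55105823 0.15108685 0.23065336]
[244  99] [371 193]
cover [0.5361 0.1693] [0.1099 0.0794] 10.72 (256, 110, 106, 75)
disc [0.5708 0.1756] [0.0149 0.0144] 56.44 (335, 142, 15, 15)
(array([ 0.0701, -0.039 ,  0.4016]), array([ 0.0002, -0.0002,  0.0011])) (array([ 0.0699, -0.0392,  0.6716]), array([ 0.0002, -0.0002,  0.0011]))
```

View pics/cc.png

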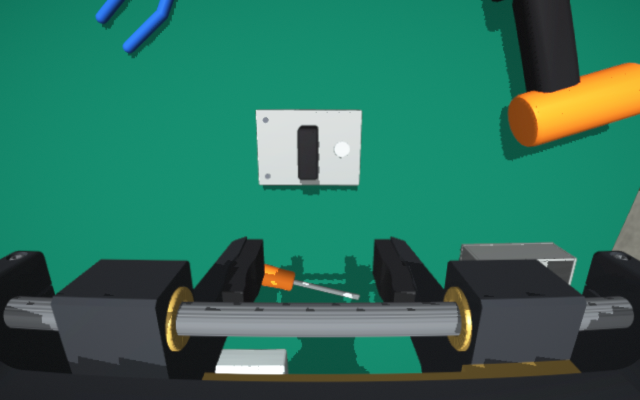

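The cover is at cols 256–361, rows 110–185, with the bar at (308,153) and the disc at (342,149). That agrees with the earlier estimate, so I'll grasp.

Call:
send_rows --targets '[[[0.069, -0.038, 0.2], [0, 0, 0]], [[0.069, -0.038, 0.38], [0, 0, 0]], [[0.069, -0.038, 0.45], [0, 0, 0]], [[0.069, -0.038, 0.55], [0, 0, 0]], [[0.069, -0.038, 0.63], [0, 0, 0]], [[0.069, -0.038, 0.67], [0, 0, 0]], [[0.069, -0.038, 0.67], [0, 0, 0]], [[0.069, -0.038, 0.67], [0, 0, 0]]]'

```text
clock: 13.72
tool_pos: [0.5368, 0.1689, 0.0299]
eef_rot: [0.637, 0.771, 0.001, 0.0]
contact_force: [0.1, -1.5, 0.4]
opening: 0.599
finger_force: 0.0
```

Call:
send_rows --targets '[[[0, 0, 0], [0, 0, 0]], [[0, 0, 0], [0, 0, 0]], [[0, 0, 0], [0, 0, 0]], [[0, 0, 0], [0, 0, 0]], [[0, 0, 0], [0, 0, 0]], [[0, 0, 0], [0, 0, 0]]]' --fingers 0 --newtons 45

```text
clock: 14.48
tool_pos: [0.5365, 0.1686, 0.0292]
eef_rot: [0.637, 0.771, 0.0, 0.0]
contact_force: [0.9, 0.3, 2.2]
opening: 0.223
finger_force: 45.0
```

Call:
send_rows --targets '[[[0, 0, -0.05], [0, 0, 0]], [[0, 0, -0.15], [0, 0, 0]], [[0, 0, -0.3], [0, 0, 0]], [[0, 0, -0.4], [0, 0, 0]], [[0, 0, -0.4], [0, 0, 0]], [[0, 0, -0.4], [0, 0, 0]]]'

```text
clock: 15.22
tool_pos: [0.5353, 0.1676, 0.148]
eef_rot: [0.637, 0.771, -0.001, -0.0]
contact_force: [-0.0, -0.3, -3.1]
opening: 0.222
finger_force: 45.0
```

Run:
```python
from m import *
P=[]
for i in range(3):
    d=cam('wrist'); s=get_state(); P.append(s['tool_pos'])
    if i==0: cv2.imwrite('pics/held.png',d['img'])
print(np.array(P).round(4),s['q'].round(2),R.from_quat(s['eef_rot']).as_matrix().round(4))
```

```text
[[0.5351 0.1676 0.1476]
 [0.5351 0.1678 0.1475]
 [0.5352 0.1679 0.1475]] [-0.06  0.79 -0.57  1.83  0.62  0.71 -0.79] [[-1.883e-01  9.821e-01 -2.800e-03]
 [ 9.821e-01  1.883e-01 -1.300e-03]
 [-7.000e-04 -3.000e-03 -1.000e+00]]
```

View pics/held.png

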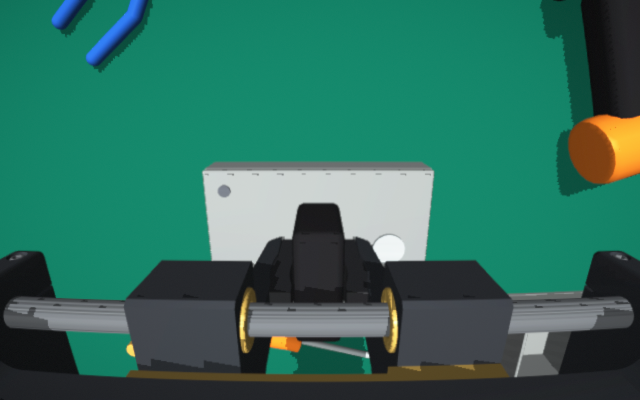

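The plate hangs level in the grip: its top face spans cols 205–433, and the disc is at (389,248).

Run:
```python
from m import *
d=cam('wrist'); s=get_state(); h=cv2.cvtColor(d['img'],cv2.COLOR_BGR2HSV); zt=s['tool_pos'][2]-.0292
g=h[...,2]; print(g[225,196:216],g[225,425:440],g[160:176,300],g[248,366:412])
m=win((h[...,1]<60)&(g>236),366,228,412,270)
k=max(cv2.findContours(m,cv2.RETR_EXTERNAL,cv2.CHAIN_APPROX_NONE)[0],key=cv2.contourArea); e=cv2.fitEllipse(k); print(e)
T=R.from_quat(s['eef_rot'])
def tool(p,z): return T.inv().apply(onz(d,p,z)-s['tool_pos']).round(4)
print('disc',tool([e[0]],zt+.024))
L=[];Rr=[]
for r in(190,210,230,245):
    row=(g[r]>170)&(h[r,:,1]<60); x=np.where(row[200:440])[0]+200; L.append((x[0]-.5,r));Rr.append((x[-1]+.5,r))
print(tool(L,zt+.022),tool(Rr,zt+.022))
F=[]
for c in(240,270,340,400):
    col=(g[150:200,c]>195)&(h[150:200,c,1]<60); F.append((c,150+np.where(col)[0][0]-.5))
print(F,tool(F,zt+.022))
```

```text
[138 138 139 138 138 138 139 139 139 139 139 149 180 206 211 211 211 211
 212 212] [207 207 206 185 144 138 138 138 138 139 138 138 138 138 139] [138 129 116 111 111 111 112 125 133 132 168 202 207 181 182 209] [ 44  45  44  44  44  47  89 198 242 245 245 245 245 245 245 245 245 245
 245 245 245 245 245 246 246 246 246 246 245 246 245 246 246 246 245 246
 245 245 234 216 208 207 208 207 207 207]
((389.0074768066406, 248.29583740234375), (24.761207580566406, 29.045543670654297), 88.32545471191406)
disc [[0.0011 0.0342 0.0051]]
[[ 0.0309 -0.0562  0.0073]
 [ 0.0207 -0.0562  0.0073]
 [ 0.0101 -0.0562  0.0073]
 [ 0.0018 -0.0566  0.0073]] [[0.0309 0.0533 0.007 ]
 [0.0207 0.0533 0.0071]
 [0.0101 0.0534 0.0071]
 [0.0019 0.0537 0.0071]]
[(240, np.float64(170.5)), (270, np.float64(170.5)), (340, np.float64(170.5)), (400, np.float64(170.5))] [[ 0.0405 -0.0382  0.0073]
 [ 0.0404 -0.024   0.0072]
 [ 0.0404  0.009   0.0072]
 [ 0.0404  0.0374  0.0071]]
```

Run:
```python
from m import *
t=jw(0,-.0007,0); print(t)
print(rel([*t[:2],.150],downC(JY)))
```

```text
[ 0.48514613 -0.18318458  0.        ]
(array([-1.1185, -0.385 , -0.0062]), array([-0.0008,  0.0001, -0.0066]))
```

Call:
send_rows --targets '[[[-0.1, -0.03, -0.02], [0, 0, 0]], [[-0.27, -0.09, -0.03], [0, 0, 0]], [[-0.45, -0.16, -0.03], [0, 0, -0.003]], [[-0.63, -0.22, -0.03], [0, 0, -0.006]], [[-0.8, -0.28, -0.02], [0, 0, -0.006]], [[-0.93, -0.33, -0.01], [0, 0, -0.006]], [[-1.0, -0.36, -0.006], [0, 0, -0.006]], [[-1.0, -0.385, -0.006], [0, 0, -0.006]], [[-1.0, -0.385, -0.006], [0, 0, -0.006]], [[-1.0, -0.385, -0.006], [0, 0, -0.006]]]'

```text
clock: 16.68
tool_pos: [0.4798, -0.1461, 0.1509]
eef_rot: [0.629, 0.778, 0.001, -0.0]
contact_force: [0.1, -0.2, -3.2]
opening: 0.227
finger_force: 45.0
```

Run:
```python
from m import *
s=get_state(); print(s['q'].round(2)); t=jw(0,-.0007,0)
print(rel([*t[:2],.120],downC(JY)))
```

```text
[ 0.57  0.73 -0.61  2.01  0.71  0.62 -0.3 ]
(array([-0.1247, -0.0084,  0.103 ]), array([ 0.0003, -0.0003,  0.0002]))
```

Call:
send_rows --targets '[[[-0.06, -0.004, 0.02], [0, 0, 0]], [[-0.125, -0.008, 0.05], [0, 0, 0]], [[-0.125, -0.008, 0.08], [0, 0, 0]], [[-0.125, -0.008, 0.103], [0, 0, 0]], [[-0.125, -0.008, 0.103], [0, 0, 0]], [[-0.125, -0.008, 0.103], [0, 0, 0]]]'

```text
clock: 17.42
tool_pos: [0.4847, -0.1844, 0.12]
eef_rot: [0.629, 0.777, 0.0, -0.0]
contact_force: [-0.0, 0.8, -3.0]
opening: 0.223
finger_force: 45.0
```

Run:
```python
from m import *
s=get_state(); t=jw(0,-.0007,0); print(s['tool_pos'].round(4),t.round(4),rel([*t[:2],.120],downC(JY)))
d=cam('wrist'); np.save('hov.npy',d,allow_pickle=True)
e=cam('side'); a=cv2.resize(d['img'],(480,300)); b=cv2.resize(e['img'][200:285,285:375],None,fx=3.5,fy=3.53,interpolation=cv2.INTER_CUBIC)
cv2.imwrite('pics/hov.png',np.hstack([a,b[:300]]))
print(proj(d,[jw(.085,.055,.034),jw(-.08,.055,.034)]).round(1).tolist())
```

```text
[ 0.4847 -0.1844  0.12  ] [ 0.4851 -0.1832  0.    ] (array([0.0038, 0.0022, 0.0001]), array([ 0.0001, -0.0001, -0.0004]))
[[443.5, 122.9], [204.6, 123.3]]
```

View pics/hov.png

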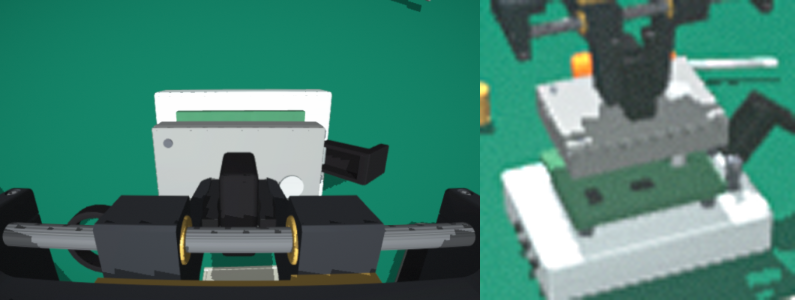

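The plate hangs over the board, the open cap lies clear beyond it at left-pane (355,160), and the pin stands under the disc. Next I'll compare the plate and jig edges in this one image.

Run:
```python
from m import *
d=np.load('hov.npy',allow_pickle=True).item(); h=cv2.cvtColor(d['img'],cv2.COLOR_BGR2HSV); g=h[...,2]
def jf(p,z):
    w=onz(d,p,z); v=w[:,:2]-J; c,s=np.cos(JY),np.sin(JY); return np.round(np.c_[v[:,0]*c+v[:,1]*s,-v[:,0]*s+v[:,1]*c]*1000,1).tolist()
w=(g>170)&(h[...,1]<60)
for r in(130,140,150): x=np.where(w[r,150:500])[0]+150; print('base ends',jf([(x[0]-.5,r),(x[-1]+.5,r)],.034))
for c in(240,320,400): y=np.where(w[100:150,c])[0][0]+100; print('base +y',jf([(c,y-.5)],.034))
b=(h[...,1]>60)&(h[...,0]<80)&(g>40)
for r in(152,155,158): x=np.where(b[r,215:430])[0]+215; print('board ends',r,jf([(x[0]-.5,r),(x[-1]+.5,r)],.055))
for c in(260,320,380): y=np.where(b[132:162,c])[0][0]+132; print('board +y',y,jf([(c,y-.5)],.055))
zt=.120-.0292+.022
w=(g>120)&(h[...,1]<60)
for r in(190,210,230): x=np.where(w[r,190:450])[0]+190; print('plate ends',jf([(x[0]-.5,r),(x[-1]+.5,r)],zt))
print(g[160:180,300])
m=win((h[...,1]<60)&(g>225),360,225,412,272); k=max(cv2.findContours(m,cv2.RETR_EXTERNAL,cv2.CHAIN_APPROX_NONE)[0],key=cv2.contourArea); e=cv2.fitEllipse(k); print(e,'disc',jf([e[0]],zt+.002))
```

```text
base ends [[-79.8, 50.4], [84.1, 50.1]]
base ends [[-79.7, 43.5], [84.0, 43.2]]
base ends [[-79.7, 36.5], [84.0, 36.1]]
base +y [[-55.2, 57.3]]
base +y [[-0.4, 57.0]]
base +y [[54.5, 57.1]]
board ends 152 [[-55.3, 38.3], [54.9, 38.1]]
board ends 155 [[-55.4, 36.4], [54.4, 36.1]]
board ends 158 [[-54.9, 34.4], [54.6, 34.2]]
board +y 148 [[-38.7, 41.1]]
board +y 148 [[-0.5, 40.9]]
board +y 148 [[37.7, 40.9]]
plate ends [[-57.1, 29.3], [53.1, 29.1]]
plate ends [[-57.1, 19.1], [55.0, 18.8]]
plate ends [[-57.2, 8.5], [55.1, 8.2]]
[166 142 111 107 107 107 109 119 118 121 166 197 203 205 205 206 205 206
 206 206]
((389.2357177734375, 248.09092712402344), (25.3946533203125, 29.47527503967285), 89.05445098876953) disc [[33.9, -0.6]]
```

Call:
send_rows --targets '[[[0.0035, 0.0033, 0.02], [0, 0, 0]], [[0.0035, 0.0033, 0.05], [0, 0, 0]], [[0.0035, 0.0033, 0.075], [0, 0, 0]], [[0.0035, 0.0033, 0.085], [0, 0, 0]], [[0.0035, 0.0033, 0.09], [0, 0, 0]], [[0.0035, 0.0033, 0.095], [0, 0, 0]], [[0.0035, 0.0033, 0.1], [0, 0, 0]], [[0.0035, 0.0033, 0.1], [0, 0, 0]]]'

```text
clock: 18.52
tool_pos: [0.4854, -0.1838, 0.0899]
eef_rot: [0.63, 0.777, 0.0, 0.0]
contact_force: [0.4, -0.3, -3.6]
opening: 0.222
finger_force: 45.0
```

Call:
send_rows --targets '[[[0, 0, 0.004], [0, 0, 0]], [[0, 0, 0.008], [0, 0, 0]], [[0, 0, 0.012], [0, 0, 0]], [[0, 0, 0.015], [0, 0, 0]], [[0, 0, 0.015], [0, 0, 0]], [[0, 0, 0.015], [0, 0, 0]]]'

```text
clock: 19.27
tool_pos: [0.4855, -0.1836, 0.0854]
eef_rot: [0.63, 0.777, 0.0, -0.0]
contact_force: [1.2, 1.2, -3.9]
opening: 0.221
finger_force: 45.0
```

Call:
send_rows --targets '[[[0, 0, 0.004], [0, 0, 0]], [[0, 0, 0.008], [0, 0, 0]], [[0, 0, 0.012], [0, 0, 0]], [[0, 0, 0.016], [0, 0, 0]], [[0, 0, 0.02], [0, 0, 0]], [[0, 0, 0.02], [0, 0, 0]], [[0, 0, 0.02], [0, 0, 0]]]'

```text
clock: 20.15
tool_pos: [0.4856, -0.1836, 0.0803]
eef_rot: [0.63, 0.777, 0.0, 0.0]
contact_force: [-1.2, 2.3, 8.3]
opening: 0.225
finger_force: 45.0
```

Call:
send_rows --targets '[[[0, 0, 0.003], [0, 0, 0]], [[0, 0, 0.006], [0, 0, 0]], [[0, 0, 0.006], [0, 0, 0]], [[0, 0, 0.006], [0, 0, 0]]]'

```text
clock: 20.65
tool_pos: [0.4856, -0.1836, 0.0792]
eef_rot: [0.63, 0.777, 0.0, 0.001]
contact_force: [-2.2, 2.2, 14.9]
opening: 0.224
finger_force: 45.0
```

Call:
send_rows --targets '[[[0, 0, 0.003], [0, 0, 0]], [[0, 0, 0.006], [0, 0, 0]], [[0, 0, 0.006], [0, 0, 0]], [[0, 0, 0.006], [0, 0, 0]]]'

```text
clock: 21.15
tool_pos: [0.4856, -0.1836, 0.0791]
eef_rot: [0.63, 0.777, -0.0, 0.002]
contact_force: [-5.7, 2.2, 31.3]
opening: 0.226
finger_force: 45.0
```

Call:
send_rows --targets '[[[0, 0, -0.002], [0, 0, 0]], [[0, 0, -0.002], [0, 0, 0]], [[0, 0, -0.002], [0, 0, 0]], [[0, 0, -0.002], [0, 0, 0]]]'

```text
clock: 21.65
tool_pos: [0.4856, -0.1836, 0.0791]
eef_rot: [0.63, 0.777, -0.0, 0.001]
contact_force: [-5.4, 2.4, 26.5]
opening: 0.22
finger_force: 45.0
```

Run:
```python
from m import *
s=get_state(); print(s['tool_pos'].round(4),s['contact_force'].round(1),s['moment'].round(2),(R.from_quat(s['eef_rot']).as_matrix()[:,2]).round(4))
d=cam('wrist'); g=cv2.cvtColor(d['img'],cv2.COLOR_BGR2GRAY)
for th in(1.6,1.9,2.1,2.25):
    q=proj(d,[lip(th,0,-.004,y) for y in(-.008,0,.008)]).round().astype(int); print(th,q.tolist(),[int(g[b,a]) if 0<=b<400 and 0<=a<640 else None for a,b in q])
```

```text
[ 0.4856 -0.1836  0.0791] [-5.4  2.4 26.5] [0.53 1.22 0.03] [ 0.0018 -0.0019 -1.    ]
1.6 [[548, 283], [552, 267], [556, 251]] [88, 88, 88]
1.9 [[551, 269], [554, 254], [558, 239]] [88, 87, 88]
2.1 [[547, 259], [550, 245], [553, 231]] [30, 30, 29]
2.25 [[541, 252], [544, 239], [547, 225]] [30, 30, 29]
```

The cap is still fully back (about 2.2 rad). The plate is level and the bed is on its stop at about 27 N, so I'm handing in.

```bash
python3 -c "
from plant import *
print(finish_job())"
```

```text
the job is handed in; nothing more can be done
None
```

The job is handed in: the cap is fully back, the plate sits flat on the pin, and it is held with the bed on its bottom stop at about 27 N. I did not do a final check that the bystanders were undisturbed.

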